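Turn the carousel and scan its stock label

TASK

The stock label on the cosmetics carousel is hidden behind the frosted guard: push the carousel round until the label is fully clear of the guard, then pick up the handheld scanner, aim it squarely at the middle of the label from about 80 mm away and hold it still there for about two seconds, without the scanner touching the carousel. Finally lay the scanner flat inside the green tray (set it down, do not drop it) and let go, leaving the label clear of the guard and the tray, pen cup, dropper bottle and cuticle pusher where they stand.

Things in the scene. Friction and masses are not known exactly. Their poses are not given: they have to be found in the camera images.
- carousel_base: Fixed white foot of the acrylic carousel; origin on the table on the turning axis, z up, +x roughly away from the robot. It carries a fixed frosted upright guard, 4 mm thick, 115 mm high: an arc of mean radius 135 mm over bearings -60 to +60 degrees about its +x axis. The other 240 degrees are open.
- carousel_disc (a point): Centre of the top face of the carousel's turning clear disc (radius 105 mm, 28 mm above the table), on the axis. Round the axis an upper tier of radius 46 mm at 85 to 90 mm height carries pots reaching 135 mm above the table; low pots up to 68 mm high stand on the disc within 67 mm of the axis.
- post_top (a point): Top centre of one of four equal white upright posts on the disc, 12 mm thick, 90 mm from the axis, reaching from 28 to 120 mm above the table, at 45, 135 (this one), 225 and 315 degrees anticlockwise from the label's bearing. Push any post sideways to turn the carousel.
- carousel (a joint): Turn of the carousel (rad), anticlockwise seen from above positive: the label's bearing about the axis, measured from the carousel_base +x axis. 0: the label is at the middle of the guard. Stops at -3.1 and 3.1. It needs about 0.07 N m to turn (under 1 N at a post), has slight drag, and stays where it is left.
- label (a point): Stock label with plain black bars on a white card 60 mm wide, 46 mm high, 4 mm thick, standing near the rim of the carousel disc and turning with it. Origin: centre of its printed face, 88 mm from the axis and 60 mm above the table. +x: outward normal of the face, pointing away from the axis and 20 degrees upward (the card leans back); +y level along its width; +z up along the face.
- scanner: Cordless handheld scanner, grey, 150 mm long, 0.11 to 0.23 kg, lying flat. Origin: centre of its underside; +x towards the scanning window, +z up. Handle: 28 mm wide, 26 mm high, from x = -75 to +35 mm (grip it at the origin). Head: 44 mm wide, 34 mm high, from x = +35 to +75 mm; the black window is the front face of the head, beam along +x, 17 mm above the underside.
- scanner_spot (a point): The focus of the scanner's beam: 80 mm ahead of the window centre, at x = 155 mm, y = 0, z = 17 mm in the scanner's frame. It should lie at the label's centre while scanning, with the beam square to the label.
- tray: Loose green ceramic trinket tray, 0.6 kg, outside 196 mm (its x) by 120 mm (its y), rim 14 mm high, walls 4 mm; inner floor 4 mm above its underside. Origin: centre of its underside, +z up.
- pen_cup: Loose white ceramic cup with four slim eyeliner pens, 68 mm across, cup 85 mm and pens 147 mm high. Origin: centre of its underside, +z up. Bystander.
- dropper_bottle: Loose closed amber glass dropper bottle, 42 mm across, 117 mm high. Origin: centre of its underside, +z up. Bystander.
- cuticle_pusher: Loose steel cuticle pusher lying flat, 135 mm long (its x), 11 mm wide, 6 mm high. Origin: middle of its underside, +z up. It lies close beside the tray. Bystander.
There are look-alikes about, which are no part of the job. What is shaped like the scanner but red or turquoise is not meant.

How it is judged:
On the way, in this order (a step that is already met when the one before it is completed fails the run):
1. the carousel is turned so that the label is out of the guard, on its open side (its centre under 25 mm beyond the axis along the base's +x) (x of label in the frame of carousel_base below 0.025 m), for 0.2 s.
2. scanner held on the label for 1.5 s: focus within 20 mm of its centre, beam within 0.22 rad of its normal, slower than 20 mm/s and 0.2 rad/s, label still clear of the guard (distance between scanner_spot and label below 0.02 m and angle between the x axis of scanner and the x axis of label, either way round below 0.22 rad and x of scanner in the frame of label above 0.1 m and linear speed of scanner below 0.02 m/s and angular speed of scanner below 0.2 rad/s and x of label in the frame of carousel_base below 0.025 m), for 1.5 s.
At the end, for the whole second after the job is handed in: The scanner lies flat, right way up and at rest on the inner floor of the tray (origin within 30 mm along and 40 mm across of the tray's centre, at most 8 mm above its underside, tilted less than 0.08 rad), released; the label is still on the open side, clear of the guard (x of scanner in the frame of tray between -0.03 and 0.03 m and y of scanner in the frame of tray between -0.04 and 0.04 m and z of scanner in the frame of tray between 0.001 and 0.008 m and angle between scanner's own z axis and vertical below 0.08 rad and linear speed of scanner below 0.02 m/s and contact force between the fingers and scanner below 0.1 N and x of label in the frame of carousel_base below 0.025 m); the robot touches nothing.
It fails at once if the scanner touches the carousel or its guard (over 1 N) (contact force between scanner and carousel_base above 1 N).
It fails at once if the scanner is dropped or thrown (moving over 0.45 m/s while not held) (linear speed of scanner above 0.45 m/s and contact force between the fingers and scanner below 0.2 N).
It fails at once if the tray is shifted by more than 25 mm (distance of tray from where it was at the start of the episode above 0.025 m).
It fails at once if the pen cup, dropper bottle or cuticle pusher is shifted by more than 20 mm or tipped (distance of any of pen_cup, dropper_bottle, cuticle_pusher from where it was at the start of the episode above 0.02 m or angle between any of pen_cup, dropper_bottle, cuticle_pusher's own z axis and vertical above 0.35 rad).
It also fails if it takes over 61 s, if anything falls off the work surface, if the arm or the gripper's body presses on something with over 40 N, if the wrist force passes 120 N, or if a joint passes its speed limit or range.

ROBOT

A 7-joint arm with a two-finger parallel gripper is mounted at the origin on the work surface. World frame = base frame: x ahead of the robot, y to its left, z up, the work surface at z = 0. Lengths are in m, angles in rad, forces in N, time in s.
With the tool pointing down it reaches from about 0.4 to 0.75 m from the base axis. Payload 19.5 kg.
Tool frame: the origin (TCP) lies at the very end of the fingers, on their centre line; the grasp point (between the pads) lies env.grasp_offset behind it (env.grasp_offset is the distance from the TCP to the grasp point, in m); z points along the fingers, y is the line along which they close (so a half turn about z gives the same grasp; the last joint's range is limited). The gripper opens to 85 mm and grips with 20 to 120 N. Pads are 22 mm wide; open, the fingers measure 114 mm over their backs; the gripper's body (76 mm by 85 mm) begins 54 mm behind the grasp point. The pads swing forward as they close: fully open they stand 13 mm farther back than shut.
Start: joints at [-1.355, 0.707, -0.028, 1.485, 0.022, 0.951, -0.075], TCP at [0.147, 0.556, 0.231] pointing down, gripper open.
Joint ranges: [-2.71, 2.71], [-0.32, 2.16], [-1.57, 1.52], [0, 2.45], [-1.46, 4.6], [0, 2.02], [-2.83, 2.83]. Speed limits (rad/s): [1.89, 1.89, 2.57, 2.57, 3.01, 3.01, 3.01].

INTERFACE

Orientations are given as a 3x3 rotation matrix whose columns are the frame's x, y, z axes.
In Python, from plant import env, optics, finish_job, models gives the robot as it stands.
- The arm moves only by the tool apply_moves, never from a script. Its argument "targets" is a list of rows, each a list of 3 entries, a list of its own where there are three numbers: the shift along the tool's x, y, z in cm, then the turn, a rotation vector about the tool's x, y, z in degrees, then the opening, from 0 (shut) to 1 (fully open). In form: [[[tx, ty, tz], [rx, ry, rz], grip], ...]. A call has exactly 10 rows; each row shifts and turns the commanded pose from where the row before left it, along the tool's axes as they then stand; what a row does not reach is not made up. A row lasts 1/10 s, in which the tool goes at most 50 mm and 8.59 degrees, less where a joint would pass 70% of its speed; a pose out of reach is approached as far as the arm can. A call with a gripper value outside its range is refused whole. The fingers move at their own pace and stop on an object; "newtons" is the grip in N (left out, the last holds). Time passes only in rows, so rows that do not move let the fingers close, or fill a call up. It gives the time, the measured TCP pose, the force, the opening and the grip force at its end, in the units of the state.
- env.read_state(): the state, without advancing time (a new reading comes with each control period).
- optics.get_image(name): name is "scene" or "side" or "wrist"; returns a dict with "img" (420x560x3 uint8, blue, green, red), "vertical_fov" (degrees; the focal length in pixels is half the picture's height over the tangent of half this angle, whatever the lens; pixels are square), "cx", "cy" (the principal point, pixels), "k1" (the pictures are not rectified: a ray, as slopes to the right and down, at radius r is drawn at 1 + k1 r^2 times it, then the intrinsics apply), "R" (3x3) and "t" (3): a world point X has camera coordinates R X + t. Camera axes: x right, y down, z forward; pixel columns grow to the right and rows downward; lengths in m; the calibration is good to about 2 mm. A picture is of the moment at which its call begins. There is no depth.
- finish_job(): hands the job in; it is judged then, once.
Trained networks look in the newest picture that a camera, given by its name, has taken for a name from the list of things; names that differ only in an ending like _2 or _b are one class to them, and where a whole thing is asked for, a point or a joint stands for the part that bears it (a point fixed in the world has none). Each returns a list of dicts, best first, with "conf" (0 to 1); they miss things now and then, are a little off and sometimes report something else, mostly with a low value. They report only what shows in the picture. A call takes as long as a camera call. They do not tell look-alikes from the thing itself.
- models.search_frame(camera, thing): "bbox" ([centre column, centre row, width, height] in pixels, round what is visible of it).
The state is a dict: "clock": time; "q": joint angles; "qvel": joint speeds; "joint_torque": joint torques, N m; "eef_pos": TCP position; "orientation": TCP orientation; "contact_force": force on the tool from outside, world axes, zero at the start; "wrist_torque": the same for the moment, N m; "gripper_width": opening from 0.0 (shut) to 1.0 (fully open); "gripper_force": force on a finger pad.
Only numpy, scipy, OpenCV 4.12 (cv2) and the standard library are available. Lean on these libraries where they do the work, as an engineer would, in place of code of your own. Each camera call takes 0.05 s, during which the arm holds its last target. There are 200 camera calls.

## Working session

There is one attempt and no reset: what is moved stays moved. The work goes in short steps, Python scripts to look and compute and a tool call to move; the robot and the scene stay as the last step left them, time stands still between calls to the robot, and variables do not carry over. Pictures are saved under pics/ and viewed, at most 10 in all, crops included, and the job is handed in when it is done.

Besides the shell and the picture viewer there is one more tool, called after "Emit:" as name([rows], argument=value, ...), one row to a line, values as JSON. apply_moves: Moves the arm, as the interface text tells. Its arguments: {"type":"object","properties":{"targets":{"type":"array","items":{"type":"array"}},"newtons":{"type":"number"}},"required":["targets"]}

```bash
mkdir -p pics; ls; cat > h.py <<'E'
import numpy as np, cv2
from plant import env, optics, finish_job, models
def K(c):
    h,w=c["img"].shape[:2]; f=h/2/np.tan(np.radians(c["vertical_fov"])/2); return f
def proj(c,X):
    X=np.atleast_2d(X); p=X@np.array(c["R"]).T+np.array(c["t"]); s=p[:,:2]/p[:,2:]
    s=s*(1+c["k1"]*(s**2).sum(1,keepdims=True)); return s*K(c)+[c["cx"],c["cy"]]
def ray(c,uv):
    d=(np.array(uv,float)-[c["cx"],c["cy"]])/K(c); s=d.copy()
    for _ in range(30): s=d/(1+c["k1"]*(s@s))
    R=np.array(c["R"]); o=-R.T@np.array(c["t"]); return o,R.T@np.r_[s,1]
def at_z(c,uv,z):
    o,d=ray(c,uv); return o+d*(z-o[2])/d[2]
E
python3 - <<'E'
from h import *
import pickle
print(env.grasp_offset); print({k:np.round(v,3) for k,v in env.read_state().items()})
D={}
for n in ["scene","side"]:
    c=optics.get_image(n); D[n]=c; cv2.imwrite(f"pics/{n}0.png",c["img"])
    print(n,c["vertical_fov"],c["k1"],-np.array(c["R"]).T@np.array(c["t"]))
    for t in ["carousel_base","post_top","label","scanner","tray","pen_cup","dropper_bottle","cuticle_pusher"]:
        print(t,[(np.round(b["bbox"]).astype(int).tolist(),round(b["conf"],2)) for b in models.search_frame(n,t)][:4])
pickle.dump(D,open("d0.pkl","wb"))
E
```

```text
pics
0.0187
{'clock': np.float64(0.0), 'q': array([-1.355,  0.707, -0.028,  1.485,  0.022,  0.951, -0.076]), 'qvel': array([-0.003,  0.001, -0.001,  0.002, -0.001, -0.001, -0.002]), 'joint_torque': array([-0.0000e+00, -8.8321e+01,  1.2340e+00, -2.3618e+01,  1.7000e-02,
        6.0000e-03, -0.0000e+00]), 'eef_pos': array([0.147, 0.556, 0.231]), 'orientation': array([[-0.967,  0.255, -0.   ],
       [ 0.255,  0.967, -0.001],
       [-0.   , -0.001, -1.   ]]), 'contact_force': array([0.322, 0.472, 0.332]), 'wrist_torque': array([ 0.013, -0.027,  0.016]), 'gripper_force': np.float64(0.0), 'gripper_width': np.float64(1.001)}
scene 45.893309174156485 0.04860612746620998 [ 1.4763988  -0.15220143  0.87950537]
carousel_base [([380, 202, 104, 95], 0.81)]
post_top [([376, 186, 80, 58], 0.84)]
label [([378, 184, 80, 61], 0.79)]
scanner [([283, 209, 56, 25], 0.83), ([370, 302, 68, 30], 0.76), ([247, 177, 35, 38], 0.71)]
tray [([183, 237, 60, 57], 0.57)]
pen_cup [([271, 253, 29, 63], 0.79)]
dropper_bottle [([324, 248, 21, 42], 0.86), ([378, 185, 79, 57], 0.62)]
cuticle_pusher [([147, 246, 11, 42], 0.61)]
side 53.610745911717885 0.03109814121521022 [ 0.38082683 -0.88801202  0.62445328]
carousel_base [([250, 179, 77, 65], 0.66)]
post_top [([242, 177, 63, 55], 0.91)]
label [([242, 176, 62, 60], 0.63)]
scanner [([177, 259, 65, 39], 0.88), ([350, 197, 21, 32], 0.87), ([241, 236, 28, 42], 0.68), ([238, 177, 65, 59], 0.4)]
tray [([288, 304, 100, 49], 0.85)]
pen_cup [([325, 220, 32, 61], 0.64)]
dropper_bottle [([308, 206, 14, 34], 0.93)]
cuticle_pusher [([302, 337, 66, 10], 0.52)]
```

```bash
python3 - <<'E'
import cv2
a=cv2.imread("pics/scene0.png")[110:350,100:440];cv2.imwrite("pics/s1.png",cv2.resize(a,None,fx=2.3,fy=2.3,interpolation=cv2.INTER_CUBIC))
a=cv2.imread("pics/side0.png")[120:360,120:440];cv2.imwrite("pics/s2.png",cv2.resize(a,None,fx=2.5,fy=2.5,interpolation=cv2.INTER_CUBIC))
E
```

```text
(no output)
```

View pics/s1.png

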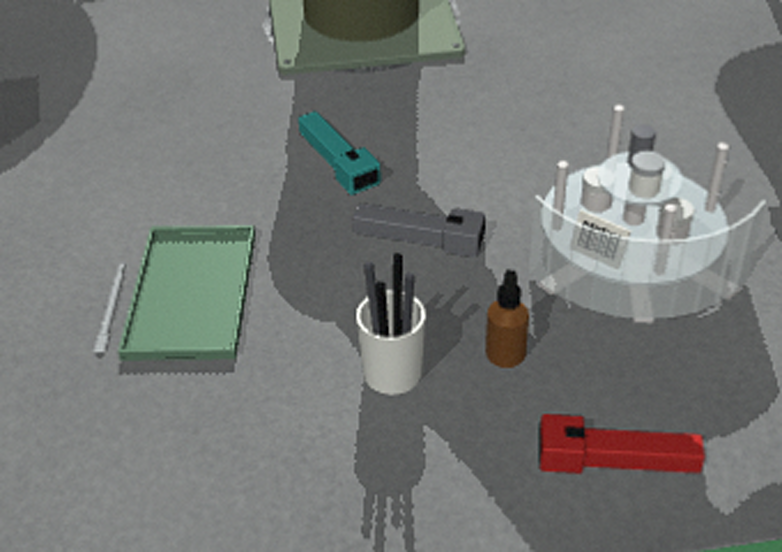

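View pics/s2.png

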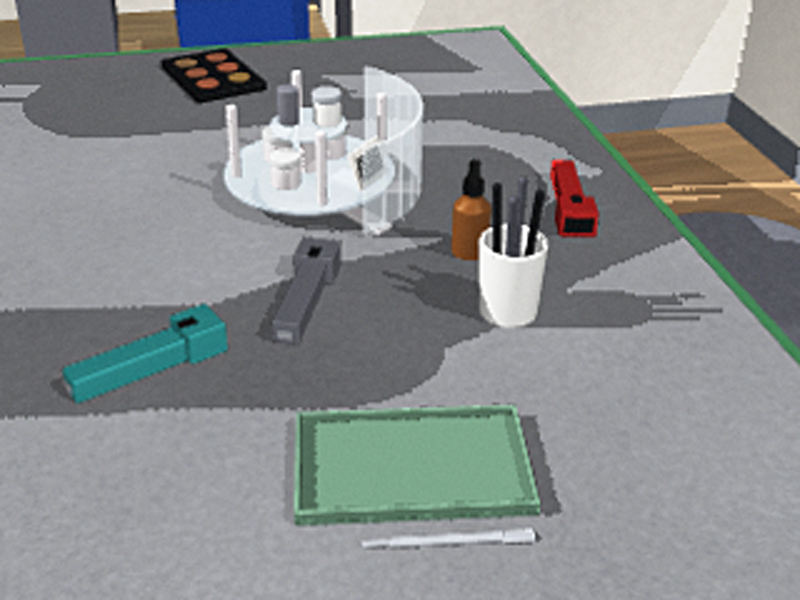

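```bash
python3 - <<'E'
from h import *
import pickle
from scipy.optimize import least_squares
D=pickle.load(open("d0.pkl","rb"));S,T=D["scene"],D["side"]
s=lambda a:np.array(a,float)/2.3+[100,110]; t=lambda a:np.array(a,float)/2.5+120
ps=s([(562,164),(670,208),(722,147),(618,107)]); pt=t([(321,133),(381,95),(296,71),(232,107)])
def tops(p): a=p[2]+np.radians([-45,45,135,225]); return np.c_[p[0]+.09*np.cos(a),p[1]+.09*np.sin(a),0*a+.12]
f=lambda p:np.r_[(proj(S,tops(p))-ps).ravel(),(proj(T,tops(p))-pt).ravel()]
r=least_squares(f,[.4,.25,-.3]);print("car",r.x,np.round(r.fun,1))
print("guard ends top",[at_z(S,s(q),.115)[:2]-r.x[:2] for q in [(537,195),(765,203)]],[at_z(T,t(q),.115)[:2]-r.x[:2] for q in [(365,68)]])
B=np.array([(-75,14,26),(-75,-14,26),(75,22,34),(75,-22,34)])/1e3
def pose(p,B): c,n=np.cos(p[2]),np.sin(p[2]); return np.c_[p[0]+c*B[:,0]-n*B[:,1],p[1]+n*B[:,0]+c*B[:,1],B[:,2]]
bs=s([(357,204),(354,228),(486,211),(480,240)]); bt=t([(272,322),(298,327),(303,238),(341,242)])
f=lambda p:np.r_[(proj(S,pose(p,B))-bs).ravel(),(proj(T,pose(p,B))-bt).ravel()]
r=least_squares(f,[.4,0,1.5]);print("scn",r.x,np.round(r.fun,1))
Q=np.array([(98,60,14),(98,-60,14),(-98,-60,14),(-98,60,14)])/1e3
bs=s([(237,352),(122,352),(152,227),(253,228)]);bt=t([(517,407),(540,510),(295,517),(298,410)])
f=lambda p:np.r_[(proj(S,pose(p,Q))-bs).ravel(),(proj(T,pose(p,Q))-bt).ravel()]
r=least_squares(f,[.5,-.25,0]);print("tray",r.x,np.round(r.fun,1))
for n,q,w,z in [("cup",(391,345),(512,285),.04),("bottle",(507,335),(470,230),.03),("push1",(100,350),(362,544),.003),("push2",(122,266),(535,536),.003)]:
    print(n,at_z(S,s(q),z),at_z(T,t(w),z))
E
```

```text
car [ 0.54299488  0.24281473 -0.78191358] [-0.2  0.6  0.   0.5  0.2  0.2 -0.   0.9 -0.6 -0.1 -0.1 -0.2 -0.3  0.3
 -0.7 -0.1]
guard ends top [array([ 0.03848021, -0.12622654]), array([0.09165332, 0.10196397])] [array([0.0906652 , 0.09756005])]
scn [0.50077953 0.00193868 1.17938391] [ 0.2  0.4 -1.3 -3.4 -0.1  1.1 -0.6 -0.6  0.5 -0.1  1.3 -0.9 -0.5 -1.1
  0.1 -1.1]
tray [ 0.55043861 -0.25855526 -0.16232406] [-1.5  0.1 -2.5  0.5 -0.8  0.2  0.5 -0.5 -0.4 -1.2  0.4 -2.8 -0.4 -1.6
 -0.7  0.6]
cup [ 0.69832068 -0.05734763  0.04      ] [ 0.70030744 -0.06900857  0.04      ]
bottle [0.69522322 0.06249936 0.03      ] [0.69497275 0.05933914 0.03      ]
push1 [ 0.61940254 -0.35277711  0.003     ] [ 0.49182141 -0.33451786  0.003     ]
push2 [ 0.4927187 -0.3342328  0.003    ] [ 0.62552625 -0.35559151  0.003     ]
```

```bash
cat >> h.py <<'E'
from scipy.spatial.transform import Rotation as Ro
def yawR(deg,pitch=0):
    a=np.radians(deg); x=np.array([np.cos(a),np.sin(a),0]); R=np.c_[x,np.cross([0,0,-1],x),[0,0,-1]]
    return R@Ro.from_rotvec([0,np.radians(-pitch) if 0 else np.radians(pitch),0]).as_matrix()
def plan(wps,P=None,R=None):
    """wps: list of (pos, Rot, nrows); prints tool-frame rows, tracking the rounded commands"""
    st=env.read_state(); P=np.array(st["eef_pos"]) if P is None else P; R=np.array(st["orientation"]) if R is None else R
    for p,G,n in wps:
        P0=P.copy()
        for i in range(n):
            k=n-i
            d=np.round(R.T@(P0+(np.array(p)-P0)*(i+1)/n-P)*100,1)
            w=np.round(np.degrees(Ro.from_matrix(R.T@G).as_rotvec())/k,1)
            print([d.tolist(),w.tolist()],'%.0fmm'%(10*np.linalg.norm(d)))
            P=P+R@d/100; R=R@Ro.from_rotvec(np.radians(w)).as_matrix()
        print("->",np.round(P,4))
E
python3 - <<'E'
from h import *
G=yawR(67.6)
plan([((.465,.198,.231),G,14),((.465,.198,.085),G,4)])
E
```

```text
[[-2.9, -1.9, 0.0], [-0.0, 0.0, 7.0]] 35mm
[[-3.0, -1.5, 0.0], [-0.0, 0.0, 7.0]] 34mm
[[-3.2, -1.2, 0.0], [-0.0, 0.0, 7.0]] 34mm
[[-3.4, -0.7, 0.0], [-0.0, 0.0, 7.0]] 35mm
[[-3.4, -0.4, 0.0], [-0.0, 0.0, 7.0]] 34mm
[[-3.4, 0.1, 0.0], [-0.0, 0.0, 7.0]] 34mm
[[-3.4, 0.5, 0.0], [-0.0, 0.0, 7.0]] 34mm
[[-3.3, 0.9, 0.0], [-0.0, 0.0, 6.9]] 34mm
[[-3.1, 1.3, 0.0], [-0.0, 0.0, 7.0]] 34mm
[[-3.0, 1.7, 0.0], [-0.0, 0.0, 6.9]] 34mm
[[-2.8, 2.0, 0.0], [-0.0, 0.0, 7.0]] 34mm
[[-2.5, 2.4, 0.0], [-0.0, 0.0, 6.9]] 35mm
[[-2.2, 2.6, 0.0], [-0.0, 0.0, 7.0]] 34mm
[[-1.8, 2.9, 0.0], [-0.0, 0.0, 6.9]] 34mm
-> [0.4653 0.1981 0.2313]
[[-0.0, -0.0, 3.7], [-0.0, 0.0, 0.0]] 37mm
[[-0.0, -0.0, 3.6], [-0.0, 0.0, 0.0]] 36mm
[[-0.0, -0.0, 3.7], [-0.0, 0.0, 0.0]] 37mm
[[-0.0, -0.0, 3.6], [-0.0, 0.0, 0.0]] 36mm
-> [0.4653 0.1981 0.0853]
```

Emit:
apply_moves([
  [[-2.9, -1.9, 0], [0, 0, 7], 0],
  [[-3.0, -1.5, 0], [0, 0, 7], 0],
  [[-3.2, -1.2, 0], [0, 0, 7], 0],
  [[-3.4, -0.7, 0], [0, 0, 7], 0],
  [[-3.4, -0.4, 0], [0, 0, 7], 0],
  [[-3.4, 0.1, 0], [0, 0, 7], 0],
  [[-3.4, 0.5, 0], [0, 0, 7], 0],
  [[-3.3, 0.9, 0], [0, 0, 7], 0],
  [[-3.1, 1.3, 0], [0, 0, 7], 0],
  [[-3.0, 1.7, 0], [0, 0, 7], 0],
])

```text
clock: 1.9
eef_pos: [0.3745, 0.2993, 0.2314]
orientation: [[-0.086, 0.996, 0.0], [0.996, 0.086, 0.0], [0.0, 0.0, -1.0]]
contact_force: [0.7, 0.7, -0.1]
gripper_width: -0.0
gripper_force: 0.0
```

Emit:
apply_moves([
  [[-2.8, 2.0, 0], [0, 0, 7], 0],
  [[-2.5, 2.4, 0], [0, 0, 7], 0],
  [[-2.2, 2.6, 0], [0, 0, 7], 0],
  [[-1.8, 2.9, 0], [0, 0, 7], 0],
  [[0, 0, 0], [0, 0, 0], 0],
  [[0, 0, 0], [0, 0, 0], 0],
  [[0, 0, 0], [0, 0, 0], 0],
  [[0, 0, 0], [0, 0, 0], 0],
  [[0, 0, 0], [0, 0, 0], 0],
  [[0, 0, 0], [0, 0, 0], 0],
])

```text
clock: 2.9
eef_pos: [0.4646, 0.1979, 0.2313]
orientation: [[0.386, 0.922, 0.0], [0.922, -0.386, -0.0], [-0.0, 0.0, -1.0]]
contact_force: [1.3, -0.2, 0.9]
gripper_width: -0.001
gripper_force: 0.0
```

```bash
python3 - <<'E'
from h import *
G=yawR(67.4)
arc=[((.543+.09*np.cos(np.radians(b)),.243+.09*np.sin(np.radians(b)),.085),G,1) for b in np.linspace(210,127,13)[1:]]
plan([((.465,.198,.085),G,5)]+arc)
E
```

```text
[[0.0, 0.0, 2.9], [0.0, 0.0, -0.0]] 29mm
[[0.0, 0.0, 3.0], [0.0, 0.0, -0.0]] 30mm
[[0.0, 0.0, 2.9], [0.0, 0.0, -0.0]] 29mm
[[0.0, 0.0, 2.9], [0.0, 0.0, -0.1]] 29mm
[[0.0, 0.0, 2.9], [0.0, 0.0, -0.0]] 29mm
-> [0.4646 0.1979 0.0853]
[[0.7, -0.8, 0.0], [0.0, 0.0, -0.0]] 11mm
-> [0.4599 0.2074 0.0853]
[[0.8, -0.7, 0.0], [0.0, 0.0, -0.0]] 11mm
-> [0.4565 0.2175 0.0853]
[[0.9, -0.6, 0.0], [0.0, 0.0, -0.0]] 11mm
-> [0.4545 0.2281 0.0853]
[[1.0, -0.6, 0.0], [0.0, 0.0, -0.0]] 12mm
-> [0.4528 0.2397 0.0853]
[[1.0, -0.4, 0.0], [0.0, 0.0, -0.0]] 11mm
-> [0.4529 0.2504 0.0853]
[[1.0, -0.2, 0.0], [0.0, 0.0, -0.0]] 10mm
-> [0.4549 0.2604 0.0853]
[[1.1, -0.2, 0.0], [0.0, 0.0, -0.0]] 11mm
-> [0.4573 0.2714 0.0853]
[[1.1, 0.0, 0.0], [0.0, 0.0, -0.0]] 11mm
-> [0.4616 0.2815 0.0853]
[[1.1, 0.1, 0.0], [0.0, 0.0, -0.0]] 11mm
-> [0.4667 0.2913 0.0853]
[[1.0, 0.3, 0.0], [0.0, 0.0, -0.0]] 10mm
-> [0.4733 0.2994 0.0853]
[[1.1, 0.3, 0.0], [0.0, 0.0, -0.0]] 11mm
-> [0.4803 0.3084 0.0853]
[[0.9, 0.5, 0.0], [0.0, 0.0, -0.0]] 10mm
-> [0.4884 0.3147 0.0853]
```

Emit:
apply_moves([
  [[0, 0, 2.9], [0, 0, 0], 0],
  [[0, 0, 3.0], [0, 0, 0], 0],
  [[0, 0, 2.9], [0, 0, 0], 0],
  [[0, 0, 2.9], [0, 0, 0], 0],
  [[0, 0, 2.9], [0, 0, 0], 0],
  [[0.7, -0.8, 0], [0, 0, 0], 0],
  [[0.8, -0.7, 0], [0, 0, 0], 0],
  [[0.9, -0.6, 0], [0, 0, 0], 0],
  [[1.0, -0.6, 0], [0, 0, 0], 0],
  [[1.0, -0.4, 0], [0, 0, 0], 0],
])

```text
clock: 3.9
eef_pos: [0.4531, 0.2517, 0.0861]
orientation: [[0.386, 0.922, 0.001], [0.922, -0.386, 0.001], [0.001, 0.001, -1.0]]
contact_force: [0.2, -1.3, -0.4]
gripper_width: 0.001
gripper_force: 0.6
```

Emit:
apply_moves([
  [[1.0, -0.2, 0], [0, 0, 0], 0],
  [[1.1, -0.2, 0], [0, 0, 0], 0],
  [[1.1, 0, 0], [0, 0, 0], 0],
  [[1.1, 0.1, 0], [0, 0, 0], 0],
  [[1.0, 0.3, 0], [0, 0, 0], 0],
  [[1.1, 0.3, 0], [0, 0, 0], 0],
  [[0.9, 0.5, 0], [0, 0, 0], 0],
  [[0, 0, 0], [0, 0, 0], 0],
  [[0, 0, 0], [0, 0, 0], 0],
  [[0, 0, 0], [0, 0, 0], 0],
])

```text
clock: 4.9
eef_pos: [0.4886, 0.3142, 0.0853]
orientation: [[0.387, 0.922, -0.0], [0.922, -0.387, -0.0], [-0.0, -0.0, -1.0]]
contact_force: [-0.2, -1.3, -0.2]
gripper_width: -0.002
gripper_force: 0.0
```

```bash
python3 - <<'E'
from h import *
import pickle
D={}
for n in ["side","wrist","scene"]:
    c=optics.get_image(n); D[n]=c
pickle.dump(D,open("d1.pkl","wb"))
a=cv2.resize(D["side"]["img"][120:260,180:360],None,fx=3,fy=3,interpolation=cv2.INTER_CUBIC)
b=cv2.resize(D["scene"]["img"][130:260,310:440],None,fx=3.2,fy=3.2,interpolation=cv2.INTER_CUBIC)[:416,:260*1]
b=cv2.resize(D["scene"]["img"][140:250,325:435],(260*1,260),interpolation=cv2.INTER_CUBIC)
o=np.zeros((420,800,3),np.uint8);o[:420,:540]=a;o[:260,540:]=b;cv2.imwrite("pics/a1.png",o)
E
```

```text
(no output)
```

View pics/a1.png

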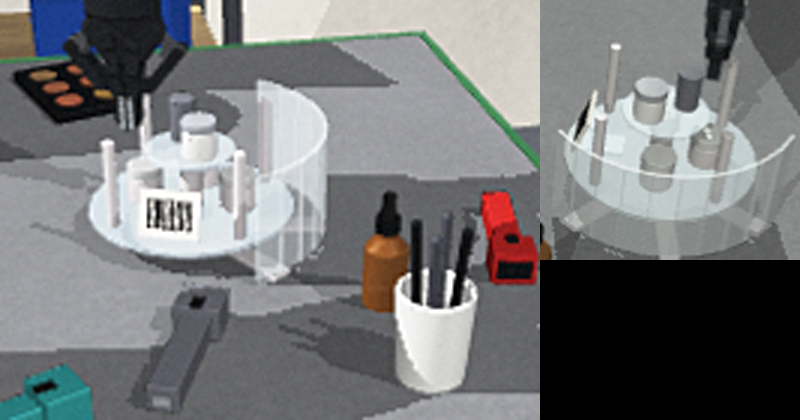

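```bash
python3 - <<'E'
from h import *
import pickle
from scipy.optimize import least_squares
D=pickle.load(open("d1.pkl","rb"));S,T=D["scene"],D["side"]
s=lambda a:(np.array(a,float)-[540,0])/(260/110)+[325,140]; t=lambda a:np.array(a,float)/3+[180,120]
def tops(p): a=p[2]+np.radians([-45,45,135,225]); return np.c_[p[0]+.09*np.cos(a),p[1]+.09*np.sin(a),0*a+.12]
ps=s([(615,46),(600,117),(726,135),(728,63)]); pt=t([(108,143),(240,153),(264,98),(146,97)])
f=lambda p:np.r_[(proj(S,tops(p))-ps).ravel(),(proj(T,tops(p))-pt).ravel()]
r=least_squares(f,[.54,.24,-1.95]);print("car",r.x,np.degrees(r.x[2]),np.round(r.fun,1))
print(np.round(env.read_state()["q"],2))
G=yawR(67.5)
plan([((.48,.29,.085),G,1),((.48,.29,.25),G,4),((.47,.0,.25),G,7)])
E
```

```text
car [ 0.54311068  0.2408895  -1.95897745] -112.2411402536197 [-0.8  0.9 -0.5  0.9 -0.1  0.5  1.3 -0.2 -0.1 -0.  -0.3  0.3 -0.2  1.1
 -1.1 -1.7]
[-0.79  0.95  0.34  1.62 -0.46  0.66 -0.61]
[[-2.6, 0.1, 0.0], [-0.0, 0.0, -0.3]] 26mm
-> [0.4796 0.2899 0.0854]
[[0.0, 0.0, -4.1], [-0.0, 0.0, 0.0]] 41mm
[[0.0, 0.0, -4.1], [-0.0, 0.0, 0.0]] 41mm
[[0.0, 0.0, -4.1], [-0.0, 0.0, 0.0]] 41mm
[[0.0, 0.0, -4.2], [-0.0, 0.0, 0.0]] 42mm
-> [0.4796 0.2899 0.2504]
[[-3.9, 1.5, 0.0], [-0.0, 0.0, 0.0]] 42mm
[[-3.9, 1.4, 0.0], [-0.0, 0.0, 0.0]] 41mm
[[-3.8, 1.5, 0.0], [-0.0, 0.0, 0.0]] 41mm
[[-3.9, 1.4, 0.0], [-0.0, 0.0, 0.0]] 41mm
[[-3.9, 1.5, 0.0], [-0.0, 0.0, 0.0]] 42mm
[[-3.9, 1.4, 0.0], [-0.0, 0.0, 0.0]] 41mm
[[-3.9, 1.5, 0.0], [-0.0, 0.0, 0.0]] 42mm
-> [ 4.698e-01 -4.000e-04  2.504e-01]
```

Emit:
apply_moves([
  [[-1.5, 0, 0], [0, 0, 0], 0],
  [[0, 0, -4.1], [0, 0, 0], 0],
  [[0, 0, -4.1], [0, 0, 0], 0],
  [[0, 0, -4.1], [0, 0, 0], 0],
  [[0, 0, -4.1], [0, 0, 0], 0],
  [[-4, 1.6, 0], [0, 0, 0], 0.6],
  [[-4, 1.5, 0], [0, 0, 0], 0.6],
  [[-4, 1.5, 0], [0, 0, 0], 0.6],
  [[-4, 1.5, 0], [0, 0, 0], 0.6],
  [[-4, 1.5, 0], [0, 0, 0], 0.6],
])

```text
clock: 6.05
eef_pos: [0.4752, 0.0851, 0.2495]
orientation: [[0.387, 0.922, 0.0], [0.922, -0.387, 0.0], [0.0, 0.0, -1.0]]
contact_force: [0.9, -0.6, 0.5]
gripper_width: 0.602
gripper_force: 0.0
```

Emit:
apply_moves([
  [[-4, 1.5, 0], [0, 0, 0], 0.6],
  [[-4, 1.5, 0], [0, 0, 0], 0.6],
  [[-0.5, 0, 0], [0, 0, 0], 0.6],
  [[0, 0, 0], [0, 0, 0], 0.6],
  [[0, 0, 0], [0, 0, 0], 0.6],
  [[0, 0, 0], [0, 0, 0], 0.6],
  [[0, 0, 0], [0, 0, 0], 0.6],
  [[0, 0, 0], [0, 0, 0], 0.6],
  [[0, 0, 0], [0, 0, 0], 0.6],
  [[0, 0, 0], [0, 0, 0], 0.6],
])

```text
clock: 7.05
eef_pos: [0.4705, -0.0031, 0.2493]
orientation: [[0.387, 0.922, -0.0], [0.922, -0.387, -0.0], [-0.0, 0.0, -1.0]]
contact_force: [-0.2, -0.6, -0.8]
gripper_width: 0.597
gripper_force: 0.0
```

```bash
python3 - <<'E'
from h import *
import pickle
c=optics.get_image("wrist");pickle.dump(c,open("w1.pkl","wb"));cv2.imwrite("pics/w1.png",c["img"])
s=env.read_state();print(s["clock"],s["eef_pos"])
print([(np.round(b["bbox"]).astype(int).tolist(),round(b["conf"],2)) for b in models.search_frame("wrist","scanner")])
print(proj(c,[.5008,.0019,.026]), K(c), -np.array(c["R"]).T@np.array(c["t"]))
E
```

```text
7.1 [ 0.47049684 -0.00318041  0.24932442]
[([202, 259, 101, 100], 0.81), ([299, 153, 45, 138], 0.55)]
[[300.39370625 158.11436273]] 339.75439122492264 [0.50214254 0.07022987 0.39102161]
```

View pics/w1.png

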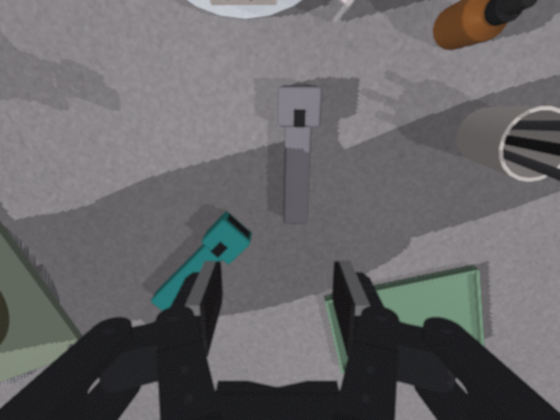

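```bash
python3 - <<'E'
from h import *
import pickle
from scipy.optimize import least_squares
c=pickle.load(open("w1.pkl","rb"))
B=np.array([(75,22,34),(75,-22,34),(35,22,34),(35,-22,34),(-75,14,26),(-75,-14,26)])/1e3
uv=np.array([(278.5,86.5),(321,85.5),(277,126),(320,126.5),(284,222.5),(308.5,221.5)])
def pose(p,B): k,n=np.cos(p[2]),np.sin(p[2]); return np.c_[p[0]+k*B[:,0]-n*B[:,1],p[1]+n*B[:,0]+k*B[:,1],B[:,2]]
r=least_squares(lambda p:(proj(c,pose(p,B))-uv).ravel(),[.5,0,1.18]);print(r.x,np.degrees(r.x[2]),np.round(r.fun,1))
print("tray corners",at_z(c,(479,267),.014),at_z(c,(325,297),.014))
x,y,th=r.x; G=yawR(np.degrees(th))
plan([((x,y,.1),G,5),((x,y,.006),G,6)])
E
```

```text
[0.49770482 0.00236423 1.17166884] 67.13167977709152 [-1.2 -1.8  0.8 -0.8  0.2  0.2  0.2 -0.3  0.1  1.3 -0.   2.3]
tray corners [ 0.65458294 -0.21199045  0.014     ] [ 0.46410731 -0.17833736  0.014     ]
[[0.3, 0.5, 3.0], [-0.0, 0.0, 0.0]] 31mm
[[0.3, 0.4, 3.0], [-0.0, 0.0, 0.0]] 30mm
[[0.3, 0.5, 3.0], [-0.0, 0.0, 0.0]] 31mm
[[0.4, 0.4, 2.9], [-0.0, 0.0, 0.0]] 30mm
[[0.3, 0.5, 3.0], [-0.0, 0.0, 0.1]] 31mm
-> [0.4979 0.0026 0.1003]
[[-0.0, -0.0, 1.6], [-0.0, 0.0, -0.0]] 16mm
[[-0.0, -0.0, 1.5], [-0.0, 0.0, -0.0]] 15mm
[[-0.0, -0.0, 1.6], [-0.0, 0.0, -0.0]] 16mm
[[-0.0, -0.0, 1.6], [-0.0, 0.0, -0.0]] 16mm
[[-0.0, -0.0, 1.6], [-0.0, 0.0, -0.0]] 16mm
[[-0.0, -0.0, 1.5], [-0.0, 0.0, -0.0]] 15mm
-> [0.4979 0.0026 0.0063]
```

Emit:
apply_moves([
  [[0.3, 0.5, 3], [0, 0, 0], 0.6],
  [[0.3, 0.4, 3], [0, 0, 0], 0.6],
  [[0.3, 0.5, 3], [0, 0, 0], 0.6],
  [[0.4, 0.4, 3], [0, 0, 0], 0.6],
  [[0.3, 0.5, 3], [0, 0, 0], 0.6],
  [[0, 0, 3], [0, 0, 0], 0.6],
  [[0, 0, 3], [0, 0, 0], 0.6],
  [[0, 0, 1.8], [0, 0, 0], 0.6],
  [[0, 0, 1.5], [0, 0, 0], 0.6],
  [[0, 0, 0], [0, 0, 0], 0.6],
])

```text
clock: 8.15
eef_pos: [0.4972, 0.0024, 0.0049]
orientation: [[0.387, 0.922, -0.002], [0.922, -0.387, -0.0], [-0.001, -0.002, -1.0]]
contact_force: [-0.1, 0.5, 0.2]
gripper_width: 0.601
gripper_force: 0.0
```

Emit:
apply_moves([
  [[0, 0, 0], [0, 0, 0], 0.2],
  [[0, 0, 0], [0, 0, 0], 0.1],
  [[0, 0, 0], [0, 0, 0], 0],
  [[0, 0, 0], [0, 0, 0], 0],
  [[0, 0, 0], [0, 0, 0], 0],
  [[0, 0, 0], [0, 0, 0], 0],
  [[0, 0, 0], [0, 0, 0], 0],
  [[0, 0, 0], [0, 0, 0], 0],
  [[0, 0, 0], [0, 0, 0], 0],
  [[0, 0, 0], [0, 0, 0], 0],
], newtons=50)

```text
clock: 9.15
eef_pos: [0.4983, 0.0026, 0.0072]
orientation: [[0.387, 0.922, 0.001], [0.922, -0.387, -0.0], [0.0, 0.001, -1.0]]
contact_force: [-1.4, 0.4, 9.4]
gripper_width: 0.316
gripper_force: 50.7
```

```bash
cat >> h.py <<'E'
def scan_tcp(ax=(.543,.242),b=-112.2,off=(.155,0,-.0098)):
    a=np.radians(b); L=np.r_[ax[0]+.088*np.cos(a),ax[1]+.088*np.sin(a),.06]
    R=yawR(b+180,-20); return L-R@np.array(off),R,L
E
python3 - <<'E'
from h import *
p,R,L=scan_tcp();print(p,L,R)
P=env.read_state()["eef_pos"]; up=np.array([P[0],P[1],.15])
G=yawR(67.3)
plan([(up,G,6),(p+[0,0,.03],R,6),(p,R,3)])
E
```

```text
[0.45345016 0.02256483 0.10380413] [0.50975001 0.16052339 0.06      ] [[ 0.3550542   0.92587058 -0.12922916]
 [ 0.87003376 -0.37784079 -0.31666639]
 [-0.34202014  0.         -0.93969262]]
[[0.0, 0.0, -2.4], [0.0, -0.0, -0.0]] 24mm
[[0.0, 0.0, -2.4], [0.0, -0.0, -0.0]] 24mm
[[0.0, 0.0, -2.3], [0.0, -0.0, -0.0]] 23mm
[[0.0, 0.0, -2.4], [0.0, -0.0, -0.0]] 24mm
[[0.0, 0.0, -2.4], [0.0, -0.0, -0.0]] 24mm
[[0.0, 0.0, -2.4], [0.1, -0.0, -0.1]] 24mm
-> [0.4981 0.0026 0.1502]
[[0.0, -0.8, 0.3], [-0.0, -3.3, -0.1]] 9mm
[[0.1, -0.8, 0.2], [-0.0, -3.3, -0.1]] 8mm
[[0.0, -0.8, 0.3], [-0.0, -3.4, -0.1]] 9mm
[[0.1, -0.9, 0.3], [-0.0, -3.3, -0.0]] 10mm
[[0.1, -0.8, 0.2], [-0.1, -3.4, -0.1]] 8mm
[[0.1, -0.8, 0.3], [-0.0, -3.3, -0.0]] 9mm
-> [0.4534 0.0228 0.1338]
[[0.3, 0.0, 0.9], [-0.0, -0.0, -0.0]] 9mm
[[0.4, 0.0, 1.0], [-0.0, -0.0, -0.0]] 11mm
[[0.3, 0.0, 0.9], [-0.0, -0.0, -0.0]] 9mm
-> [0.4534 0.0226 0.104 ]
```

Emit:
apply_moves([
  [[0, 0, -1.5], [0, 0, 0], 0],
  [[0, 0, -2], [0, 0, 0], 0],
  [[0, 0, -2], [0, 0, 0], 0],
  [[0, 0, -2], [0, 0, 0], 0],
  [[0, 0, -2], [0, 0, 0], 0],
  [[0, 0, -2], [0, 0, 0], 0],
  [[0, 0, -2], [0, 0, 0], 0],
  [[0, 0, -0.8], [0, 0, 0], 0],
  [[0, -0.8, 0.3], [0, -3.3, -0.1], 0],
  [[0.1, -0.8, 0.2], [0, -3.3, -0.1], 0],
])

```text
clock: 10.15
eef_pos: [0.4832, 0.0092, 0.1445]
orientation: [[0.382, 0.923, -0.044], [0.917, -0.385, -0.108], [-0.117, 0.001, -0.993]]
contact_force: [-0.5, 1.5, -2.8]
gripper_width: 0.316
gripper_force: 49.7
```

Emit:
apply_moves([
  [[0, -0.8, 0.3], [0, -3.4, -0.1], 0],
  [[0.1, -0.9, 0.3], [0, -3.3, 0], 0],
  [[0.1, -0.8, 0.2], [0, -3.4, -0.1], 0],
  [[0.1, -0.8, 0.3], [0, -3.3, 0], 0],
  [[0.2, 0, 0.5], [0, 0, 0], 0],
  [[0.2, 0, 0.5], [0, 0, 0], 0],
  [[0, 0, 0], [0, 0, 0], 0],
  [[0, 0, 0], [0, 0, 0], 0],
  [[0, 0, 0], [0, 0, 0], 0],
  [[0, 0, 0], [0, 0, 0], 0],
])

```text
clock: 11.15
eef_pos: [0.4535, 0.023, 0.1223]
orientation: [[0.358, 0.924, -0.131], [0.869, -0.381, -0.315], [-0.341, -0.001, -0.94]]
contact_force: [0.6, 0.1, -2.6]
gripper_width: 0.311
gripper_force: 49.7
```

```bash
python3 - <<'E'
from h import *
import pickle
D={n:optics.get_image(n) for n in ["side","wrist","scene"]}
pickle.dump(D,open("d2.pkl","wb"))
a=cv2.resize(D["side"]["img"][130:270,170:310],(420,420),interpolation=cv2.INTER_CUBIC)
b=cv2.resize(D["wrist"]["img"],(380,285))
e=cv2.resize(D["scene"]["img"][140:260,260:430],(380,268),interpolation=cv2.INTER_CUBIC)
o=np.zeros((555,800,3),np.uint8);o[:420,:420]=a;o[:285,420:]=b;o[285:553,420:]=e;cv2.imwrite("pics/a2.png",o)
p,R,L=scan_tcp(); s=env.read_state();print(s["clock"],s["eef_pos"]-p,np.degrees(Ro.from_matrix(np.array(s["orientation"]).T@R).as_rotvec()))
plan([(p,R,4)])
for n in D: print(n,proj(D[n],L))
E
```

```text
11.3 [-4.20624724e-05  5.82424806e-04  1.83534693e-02] [-0.10353495 -0.01116031 -0.15775035]
[[0.1, 0.0, 0.4], [-0.0, -0.0, -0.0]] 4mm
[[0.2, 0.0, 0.5], [-0.0, -0.0, -0.1]] 5mm
[[0.1, 0.0, 0.4], [-0.1, -0.0, -0.0]] 4mm
[[0.2, 0.0, 0.4], [-0.0, -0.0, -0.1]] 4mm
-> [0.4533 0.023  0.1041]
side [[236.31226547 191.99537605]]
wrist [[ 273.58651415 -152.18916874]]
scene [[342.01437724 191.98355162]]
```

View pics/a2.png

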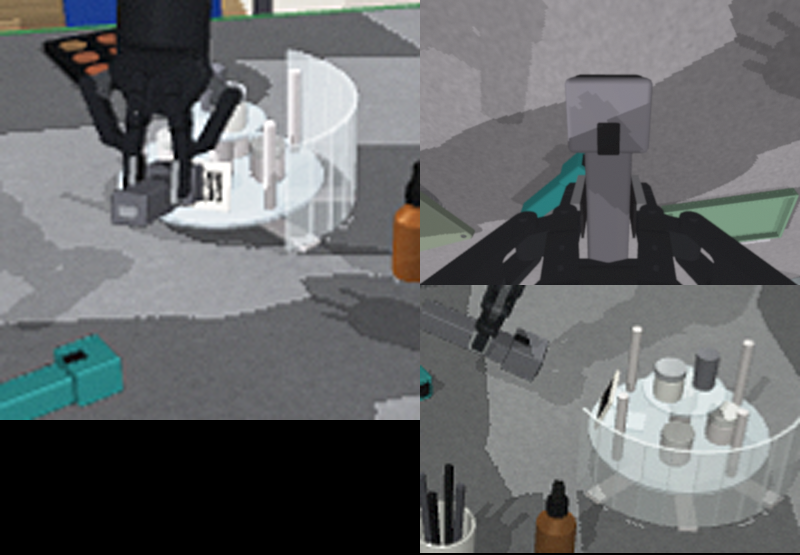

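Emit:
apply_moves([
  [[0.1, 0, 0.4], [0, 0, 0], 0],
  [[0.2, 0, 0.5], [0, 0, -0.1], 0],
  [[0.1, 0, 0.4], [0, 0, 0], 0],
  [[0.2, 0, 0.4], [0, 0, 0], 0],
  [[0, 0, 0], [0, 0, 0], 0],
  [[0, 0, 0], [0, 0, 0], 0],
  [[0, 0, 0], [0, 0, 0], 0],
  [[0, 0, 0], [0, 0, 0], 0],
  [[0, 0, 0], [0, 0, 0], 0],
  [[0, 0, 0], [0, 0, 0], 0],
])

```text
clock: 12.3
eef_pos: [0.4533, 0.023, 0.1041]
orientation: [[0.356, 0.925, -0.131], [0.87, -0.379, -0.316], [-0.342, -0.001, -0.94]]
contact_force: [0.6, 0.8, -1.9]
gripper_width: 0.314
gripper_force: 49.7
```

```bash
python3 - <<'E'
from h import *
D={n:optics.get_image(n) for n in ["wrist","scene"]}
p,R,L=scan_tcp(); s=env.read_state();print(s["clock"],s["eef_pos"]-p,np.degrees(Ro.from_matrix(np.array(s["orientation"]).T@R).as_rotvec()))
B=np.array([(75,22,34),(75,-22,34),(35,22,34),(35,-22,34),(75,22,0),(75,-22,0),(-75,14,26),(-75,-14,26)])/1e3
# scanner frame: x=tool x, y=-tool y, z=-tool z
Q=np.array(s["orientation"]); W=s["eef_pos"]+(B*[1,-1,-1]+[0,0,.0072])@Q.T
o=[]
for n in D:
    im=D[n]["img"].copy(); 
    big=cv2.resize(im,None,fx=2,fy=2,interpolation=cv2.INTER_CUBIC)
    for u in proj(D[n],W): cv2.circle(big,(int(2*u[0]+1),int(2*u[1]+1)),2,(0,0,255),-1)
    o.append(big[160:560,360:760] if n=="wrist" else big[200:600,440:840])
cv2.imwrite("pics/a3.png",np.hstack(o))
E
```

```text
12.4 [-0.00016031  0.00049541  0.00027372] [-0.10518829 -0.00146954 -0.04870515]
```

View pics/a3.png

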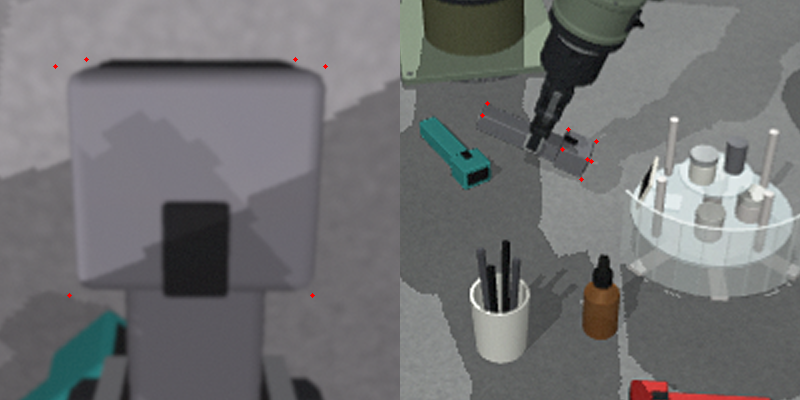

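Emit:
apply_moves([
  [[0, 0, 0], [0, 0, 0], 0],
  [[0, 0, 0], [0, 0, 0], 0],
  [[0, 0, 0], [0, 0, 0], 0],
  [[0, 0, 0], [0, 0, 0], 0],
  [[0, 0, 0], [0, 0, 0], 0],
  [[0, 0, 0], [0, 0, 0], 0],
  [[0, 0, 0], [0, 0, 0], 0],
  [[0, 0, 0], [0, 0, 0], 0],
  [[0, 0, 0], [0, 0, 0], 0],
  [[0, 0, 0], [0, 0, 0], 0],
])

```text
clock: 13.4
eef_pos: [0.4533, 0.023, 0.104]
orientation: [[0.356, 0.925, -0.131], [0.87, -0.379, -0.316], [-0.342, -0.002, -0.94]]
contact_force: [1.1, 0.7, -1.6]
gripper_width: 0.31
gripper_force: 49.7
```

Emit:
apply_moves([
  [[0, 0, 0], [0, 0, 0], 0],
  [[0, 0, 0], [0, 0, 0], 0],
  [[0, 0, 0], [0, 0, 0], 0],
  [[0, 0, 0], [0, 0, 0], 0],
  [[0, 0, 0], [0, 0, 0], 0],
  [[0, 0, 0], [0, 0, 0], 0],
  [[0, 0, 0], [0, 0, 0], 0],
  [[0, 0, 0], [0, 0, 0], 0],
  [[0, 0, 0], [0, 0, 0], 0],
  [[0, 0, 0], [0, 0, 0], 0],
])

```text
clock: 14.4
eef_pos: [0.4533, 0.023, 0.104]
orientation: [[0.356, 0.925, -0.131], [0.87, -0.379, -0.316], [-0.342, -0.001, -0.94]]
contact_force: [0.2, 0.1, -1.2]
gripper_width: 0.313
gripper_force: 49.7
```

```bash
python3 - <<'E'
from h import *
# independent check of the scan pose: scanner corners clicked in the (enlarged) side+scene pictures
import pickle
D={n:optics.get_image(n) for n in ["side","scene"]}
a=cv2.resize(D["side"]["img"][165:215,190:265],(600,400),interpolation=cv2.INTER_CUBIC)[:,:400+0]
s=env.read_state();Q=np.array(s["orientation"])
B=np.array([(75,22,34),(75,-22,34),(35,22,34),(35,-22,34),(75,22,0),(75,-22,0),(-75,14,26),(-75,-14,26),(-75,14,0),(-75,-14,0)])/1e3
W=s["eef_pos"]+(B*[1,-1,-1]+[0,0,.0072])@Q.T
f=6
o=[]
for n,(x,y) in {"side":(195,160),"scene":(254,145)}.items():
    im=cv2.resize(D[n]["img"][y:y+66,x:x+66],None,fx=f,fy=f,interpolation=cv2.INTER_CUBIC)
    for u in proj(D[n],W): cv2.circle(im,tuple(int(v) for v in (u-[x,y])*f+f/2),2,(0,0,255),-1)
    o.append(im)
cv2.imwrite("pics/a4.png",np.hstack(o))
E
```

```text
(no output)
```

View pics/a4.png

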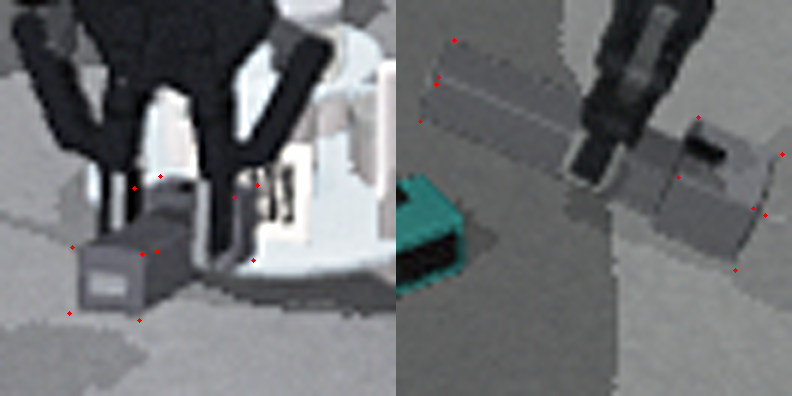

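```bash
python3 - <<'E'
from h import *
s=env.read_state();print(s["clock"])
G=yawR(67.8);F=yawR(-9.6);T=(.5497,-.2565)
plan([((.44,-.0,.16),yawR(67.8,-20),3),((.45,-.04,.16),G,5),((T[0],T[1],.16),F,14)])
E
```

```text
14.5
[[-1.5, -0.1, -1.5], [-0.0, 0.0, -0.0]] 21mm
[[-1.4, -0.1, -1.4], [-0.1, 0.0, -0.0]] 20mm
[[-1.5, -0.2, -1.5], [-0.0, 0.0, -0.0]] 21mm
-> [4.396e-01 2.000e-04 1.604e-01]
[[-0.6, 0.5, 0.2], [-0.0, 4.0, -0.0]] 8mm
[[-0.7, 0.5, 0.2], [0.0, 4.0, -0.0]] 9mm
[[-0.6, 0.5, 0.2], [0.0, 4.0, -0.0]] 8mm
[[-0.7, 0.5, 0.1], [0.0, 4.0, -0.0]] 9mm
[[-0.6, 0.5, 0.0], [0.0, 4.0, -0.0]] 8mm
-> [ 0.4503 -0.0398  0.1603]
[[-1.2, 1.2, 0.0], [0.0, 0.0, 5.5]] 17mm
[[-1.0, 1.4, 0.0], [0.0, 0.0, 5.5]] 17mm
[[-0.9, 1.4, 0.0], [0.0, 0.0, 5.5]] 17mm
[[-0.8, 1.6, 0.0], [0.0, 0.0, 5.5]] 18mm
[[-0.6, 1.5, 0.0], [0.0, -0.0, 5.5]] 16mm
[[-0.4, 1.7, 0.0], [0.0, -0.0, 5.5]] 17mm
[[-0.3, 1.7, 0.0], [0.0, -0.0, 5.5]] 17mm
[[-0.2, 1.7, 0.0], [0.0, -0.0, 5.6]] 17mm
[[0.0, 1.7, 0.0], [0.0, -0.0, 5.5]] 17mm
[[0.2, 1.6, 0.0], [0.0, -0.0, 5.6]] 16mm
[[0.4, 1.7, 0.0], [0.0, -0.0, 5.5]] 17mm
[[0.5, 1.6, 0.0], [0.0, -0.0, 5.6]] 17mm
[[0.7, 1.6, 0.0], [0.0, -0.0, 5.5]] 17mm
[[0.8, 1.5, 0.0], [0.0, -0.0, 5.6]] 17mm
-> [ 0.5497 -0.2565  0.1604]
```

Emit:
apply_moves([
  [[-1.5, -0.1, -1.5], [0, 0, 0], 0],
  [[-1.4, -0.1, -1.4], [0, 0, 0], 0],
  [[-1.5, -0.2, -1.5], [0, 0, 0], 0],
  [[-0.6, 0.5, 0.2], [0, 4, 0], 0],
  [[-0.7, 0.5, 0.2], [0, 4, 0], 0],
  [[-0.6, 0.5, 0.2], [0, 4, 0], 0],
  [[-0.7, 0.5, 0.1], [0, 4, 0], 0],
  [[-0.6, 0.5, 0], [0, 4, 0], 0],
  [[-1.2, 1.2, 0], [0, 0, 5.5], 0],
  [[-1.0, 1.4, 0], [0, 0, 5.5], 0],
])

```text
clock: 15.5
eef_pos: [0.4645, -0.0721, 0.1606]
orientation: [[0.553, 0.833, -0.001], [0.833, -0.553, 0.001], [0.0, -0.001, -1.0]]
contact_force: [-0.2, 0.6, -1.7]
gripper_width: 0.314
gripper_force: 49.7
```

Emit:
apply_moves([
  [[-0.9, 1.4, 0], [0, 0, 5.5], 0],
  [[-0.8, 1.6, 0], [0, 0, 5.5], 0],
  [[-0.6, 1.5, 0], [0, 0, 5.5], 0],
  [[-0.4, 1.7, 0], [0, 0, 5.5], 0],
  [[-0.3, 1.7, 0], [0, 0, 5.5], 0],
  [[-0.2, 1.7, 0], [0, 0, 5.6], 0],
  [[0, 1.7, 0], [0, 0, 5.5], 0],
  [[0.2, 1.6, 0], [0, 0, 5.6], 0],
  [[0.4, 1.7, 0], [0, 0, 5.5], 0],
  [[0.5, 1.6, 0], [0, 0, 5.6], 0],
])

```text
clock: 16.5
eef_pos: [0.5354, -0.2259, 0.16]
orientation: [[1.0, 0.021, -0.002], [0.021, -1.0, 0.001], [-0.002, -0.001, -1.0]]
contact_force: [-0.5, -0.3, -2.6]
gripper_width: 0.314
gripper_force: 49.7
```

Emit:
apply_moves([
  [[0.7, 1.6, 0], [0, 0, 5.5], 0],
  [[0.8, 1.5, 0], [0, 0, 5.6], 0],
  [[0, 0, 2], [0, 0, 0], 0],
  [[0, 0, 2], [0, 0, 0], 0],
  [[0, 0, 2], [0, 0, 0], 0],
  [[0, 0, 2], [0, 0, 0], 0],
  [[0, 0, 1.5], [0, 0, 0], 0],
  [[0, 0, 0], [0, 0, 0], 0],
  [[0, 0, 0], [0, 0, 0], 0],
  [[0, 0, 0], [0, 0, 0], 0],
])

```text
clock: 17.5
eef_pos: [0.5498, -0.2568, 0.066]
orientation: [[0.986, -0.168, -0.0], [-0.168, -0.986, -0.0], [-0.0, 0.0, -1.0]]
contact_force: [0.2, 0.3, -2.7]
gripper_width: 0.313
gripper_force: 49.7
```

```bash
python3 - <<'E'
from h import *
D={n:optics.get_image(n) for n in ["side","scene"]}
s=env.read_state();Q=np.array(s["orientation"]);print(s["clock"],s["eef_pos"],np.degrees(np.arctan2(Q[1,0],Q[0,0])),Q[:,2],s["contact_force"])
B=np.array([(75,22,34),(75,-22,34),(75,22,0),(75,-22,0),(-75,14,26),(-75,-14,26),(-75,14,0),(-75,-14,0)])/1e3
W=s["eef_pos"]+(B*[1,-1,-1]+[0,0,.0072])@Q.T
C=np.array([(98,60,14),(98,-60,14),(-98,-60,14),(-98,60,14)])/1e3; a=np.radians(-9.6)
V=np.array([.5497,-.2565,0])+C@np.array([[np.cos(a),-np.sin(a),0],[np.sin(a),np.cos(a),0],[0,0,1]]).T
f=4;o=[]
for n,(x,y) in {"side":(225,240),"scene":(130,185)}.items():
    im=cv2.resize(D[n]["img"][y:y+110,x:x+115 if n=="side" else x+85],None,fx=f,fy=f,interpolation=cv2.INTER_CUBIC)
    for X,k in ((W,(0,0,255)),(V,(255,0,0))):
        for u in proj(D[n],X): cv2.circle(im,tuple(int(v) for v in (u-[x,y])*f+f/2),2,k,-1)
    o.append(im)
cv2.imwrite("pics/a5.png",np.hstack(o))
E
```

```text
17.6 [ 0.54974111 -0.25672088  0.06584146] -9.67735907610512 [-3.96053770e-04  3.91322712e-05 -9.99999921e-01] [ 0.15795973  0.52149557 -1.35052505]
```

View pics/a5.png

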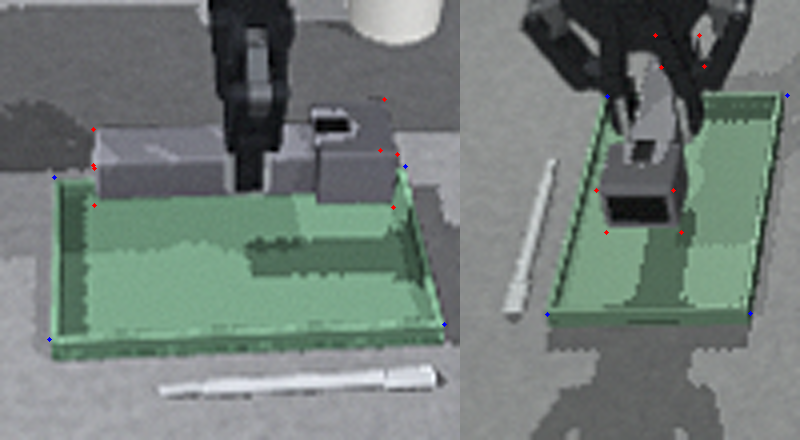

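Emit:
apply_moves([
  [[0, 0, 1], [0, 0, 0], 0],
  [[0, 0, 1], [0, 0, 0], 0],
  [[0, 0, 1], [0, 0, 0], 0],
  [[0, 0, 1], [0, 0, 0], 0],
  [[0, 0, 0.5], [0, 0, 0], 0],
  [[0, 0, 0.4], [0, 0, 0], 0],
  [[0, 0, 0.2], [0, 0, 0], 0],
  [[0, 0, 0.2], [0, 0, 0], 0],
  [[0, 0, 0], [0, 0, 0], 0],
  [[0, 0, 0], [0, 0, 0], 0],
])

```text
clock: 18.6
eef_pos: [0.5494, -0.2566, 0.0122]
orientation: [[0.986, -0.168, -0.001], [-0.168, -0.986, 0.0], [-0.001, -0.0, -1.0]]
contact_force: [-0.9, 0.5, -1.7]
gripper_width: 0.316
gripper_force: 49.8
```

Emit:
apply_moves([
  [[0, 0, 0.1], [0, 0, 0], 0],
  [[0, 0, 0], [0, 0, 0], 0],
  [[0, 0, 0.1], [0, 0, 0], 0],
  [[0, 0, 0], [0, 0, 0], 0],
  [[0, 0, 0], [0, 0, 0], 0],
  [[0, 0, 0], [0, 0, 0], 0],
  [[0, 0, 0], [0, 0, 0], 0],
  [[0, 0, 0], [0, 0, 0], 0],
  [[0, 0, 0], [0, 0, 0], 0],
  [[0, 0, 0], [0, 0, 0], 0],
], newtons=25)

```text
clock: 19.6
eef_pos: [0.5495, -0.2567, 0.0112]
orientation: [[0.986, -0.168, -0.001], [-0.168, -0.986, 0.0], [-0.001, -0.0, -1.0]]
contact_force: [-5.9, 4.2, 21.8]
gripper_width: 0.318
gripper_force: 52.7
```

Emit:
apply_moves([
  [[0, 0, -0.1], [0, 0, 0], 0.32],
  [[0, 0, 0], [0, 0, 0], 0.36],
  [[0, 0, 0], [0, 0, 0], 0.4],
  [[0, 0, 0], [0, 0, 0], 0.5],
  [[0, 0, 0], [0, 0, 0], 0.55],
  [[0, 0, 0], [0, 0, 0], 0.55],
  [[0, 0, -1], [0, 0, 0], 0.55],
  [[0, 0, -2], [0, 0, 0], 0.55],
  [[0, 0, -3], [0, 0, 0], 0.55],
  [[0, 0, -4], [0, 0, 0], 0.55],
])

```text
clock: 20.6
eef_pos: [0.5489, -0.2564, 0.1119]
orientation: [[0.986, -0.169, -0.003], [-0.169, -0.986, 0.001], [-0.003, -0.0, -1.0]]
contact_force: [0.7, 0.8, 0.7]
gripper_width: 0.549
gripper_force: 0.0
```

Emit:
apply_moves([
  [[0, 0, -4], [0, 0, 0], 0.55],
  [[0, 0, -4], [0, 0, 0], 0.55],
  [[-4, 0, 0], [0, 0, 0], 0.55],
  [[-4, 0, 0], [0, 0, 0], 0.55],
  [[0, 0, 0], [0, 0, 0], 0.55],
  [[0, 0, 0], [0, 0, 0], 0.55],
  [[0, 0, 0], [0, 0, 0], 0.55],
  [[0, 0, 0], [0, 0, 0], 0.55],
  [[0, 0, 0], [0, 0, 0], 0.55],
  [[0, 0, 0], [0, 0, 0], 0.55],
])

```text
clock: 21.6
eef_pos: [0.4709, -0.2432, 0.191]
orientation: [[0.986, -0.168, -0.002], [-0.168, -0.986, 0.0], [-0.002, -0.0, -1.0]]
contact_force: [0.1, -0.1, 0.3]
gripper_width: 0.552
gripper_force: 0.0
```

```bash
python3 - <<'E'
from h import *
a=cv2.resize(optics.get_image("side")["img"][130:360,170:400],(460,460),interpolation=cv2.INTER_CUBIC)
b=cv2.resize(optics.get_image("scene")["img"][180:295,130:215],(340,460),interpolation=cv2.INTER_CUBIC)
cv2.imwrite("pics/a6.png",np.hstack([a,b]))
E
```

```text
(no output)
```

View pics/a6.png

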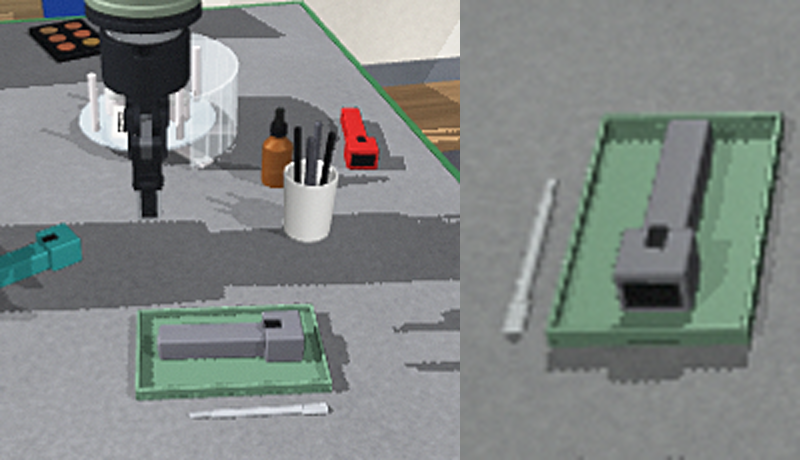

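The scanner lies flat and centred in the tray, and everything else is where it was: scanner at about (230,335) in the left panel, with the label still on the open side.

```bash
python3 -c "
from plant import finish_job
print(finish_job())"
```

```text
the job is handed in; nothing more can be done
None
```

The job is handed in, with no verdict returned: the label was turned clear of the guard, the scanner was held on it for over two seconds, and it now lies flat and released in the green tray with the bystanders apparently unmoved in the last pictures.

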